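Hook the slide shelf onto the slotted bench upright and lock it

ROBOT

A 6-joint arm with a two-finger parallel gripper is mounted at the origin on the work surface. World frame = base frame: x ahead of the robot, y to its left, z up, the work surface at z = 0. Lengths are in m, angles in rad, forces in N, time in s.
With the tool pointing down it reaches from about 0.3 to 0.875 m from the base axis. Payload 6.4 kg.
Tool frame: the origin (TCP) lies between the finger pads; the fingertips stand 22 mm ahead of it and the grasp point (between the pads) lies 3 mm ahead of it; x points along the fingers, z is the direction in which the jaws open and shut, and the axes are right-handed (so a half turn about x gives the same grasp; the last joint's range is limited). The gripper opens to 85 mm and grips with 20 to 120 N. Pads are 22 mm wide; open, the fingers measure 114 mm over their backs; the gripper's body (76 mm by 85 mm) begins 54 mm behind the grasp point. The pads swing forward as they close: fully open they stand 13 mm farther back than shut.
Start: joints at [0.98, 0.181, 1.607, -0, 1.354, -0.206], TCP at [0.216, 0.533, 0.253] pointing down, gripper open.
Joint ranges: [-2.99, 2.99], [-0.89, 2.07], [0.3, 2.58], [-1.14, 4.28], [0, 2.63], [-3.12, 3.12]. Speed limits (rad/s): [2.57, 2.57, 3.01, 3.14, 3.14, 3.14].

INTERFACE

Orientations are given as a unit quaternion [x, y, z, w].
In Python, from plant import bot, eyes, job gives the robot as it stands. The module is installed in compiled form; this text tells all that it offers.
- The arm moves only by the tool jog_arm, never from a script. Its argument "increments" is a list of rows, each a list of 5 numbers: the shift along the tool's x, y, z in cm, then the turn about the tool's x in degrees, then the opening, from -1 (shut) to 1 (fully open). A call has 1 to 20 rows; each row is the pose to reach, as a shift and turn from the pose commanded when the call began, along the tool's axes at that moment; what a row does not reach only later rows make up. A row lasts 1/8 s, in which the tool goes at most 62.5 mm and 10.7 degrees, less where a joint would pass 70% of its speed; a pose out of reach is approached as far as the arm can. A call with a gripper value outside its range is refused whole. The fingers move at their own pace and stop on an object; the grip force is fixed at half the most. Time passes only in rows, so rows that repeat a pose let the fingers close. It gives the time, the measured TCP pose, the force and the opening at its end, in the units of the state.
- bot.observe(): the state, without advancing time (a new reading comes with each control period).
- eyes.camera(name): name is "side" or "top"; returns the picture (480x640x3 uint8, red, green, blue); there is no depth.
- eyes.get_calibration(name): a dict with "fx", "fy", "cx", "cy" (pixels), "R" (3x3) and "t" (3): a world point X has camera coordinates R X + t. Camera axes: x right, y down, z forward; pixel columns grow to the right and rows downward; lengths in m; the calibration is good to about 2 mm. A picture is of the moment at which its call begins. get_calibration takes no time and is no camera call.
- job.sign_off(): hands the job in, once; it reports no verdict.
Trained networks look in the newest picture that a camera, given by its name, has taken for a name from the list of things; names that differ only in an ending like _2 or _b are one class to them, and where a whole thing is asked for, a point or a joint stands for the part that bears it (a point fixed in the world has none). Each returns a list of dicts, best first, with "score" (0 to 1); they miss things now and then, are a little off and sometimes report something else, mostly with a low value. They report only what shows in the picture. A call takes as long as a camera call. They do not tell look-alikes from the thing itself.
- eyes.cut_out(camera, query): "pixels" (480x640 bool, what is visible of it) and "bbox" ([left, top, right, bottom] as shares, 0 to 1, of the picture: columns of its width, rows of its height, round what is visible of it).
- eyes.mark_of(camera, query): "point" ([column, row] as shares, 0 to 1, of the picture: columns of its width, rows of its height: a listed point, or the origin of a listed thing).
The state is a dict: "clock": time; "qpos": joint angles; "joint_vel": joint speeds; "joint_efforts": joint torques, N m; "tcp_pos": TCP position; "orientation": TCP orientation; "force": force on the tool from outside, world axes, zero at the start; "ft_torque": the same for the moment, N m; "gripper_width": opening from 0.0 (shut) to 1.0 (fully open).
Only numpy, scipy, OpenCV 4.12 (cv2) and the standard library are available. Lean on these libraries where they do the work, as an engineer would, in place of code of your own. Each camera call takes 0.05 s, during which the arm holds its last target. There are 200 camera calls.

TASK

Pick up the small blue slide shelf by its yellow fin, push its two hooks into the top pair of slots of the slotted upright, then press it down gently until it is fully home and the red spring catch has popped out over its back plate. Do not force it against the upright, leave everything else on the bench where it is, and let go.

Things in the scene. Friction and masses are not known exactly. Their poses are not given: they have to be found in the camera images.
- bracket: Loose blue metal slide shelf, about 150 g (varies), flat on the bench. Origin: on its underside below the middle of the yellow fin, centre of mass within 8 mm beside it; z up, x towards its back (hook side). Floor plate 4 mm thick, x -55 to 40, y -45 to 45 mm, lip to z 10 at the front. Back plate x 36 to 40, y -32 to 32, up to z 50 mm.
- fin_top (a point): Top centre of the shelf's yellow grip fin, (0, 0, 70) mm in the shelf's frame. The fin is 10 mm thick (y), 44 mm long (x -22 to 22) and stands from z 4 to 70 mm: grip it from above across its thickness.
- bracket_back (a point): Point (40, 0, 34) mm of the shelf: rear surface of its back plate, centre line, height of the hook shanks' underside. Two steel hooks behind it at y -22 and 22 mm, each 5 mm wide (y): shank x 40 to 51.5, z 34 to 44 mm; downturned tip x 45 to 51.5, down to z 22 mm.
- upright: Grey slotted upright fixed to the bench, about 160 mm high. Origin at bench level on its centre line, z up, x pointing from the slotted front into it; the shelf comes on along +x, its own x parallel to this. Base plate 120 wide, 14 high, x -45 to 85 mm. Front: aluminium strip, face at x -15, 4 mm thick, 64 wide, open behind. Over 40 N between shelf and upright damages them.
- seat (a point): Nominal place of bracket_back when the shelf is home: (-15, 0, 109) mm of the upright, on the face, level with the lower ends of the top slots. The strip (slots, seat, catch) is clamped by hand, truly up to 8 mm higher or lower and 5 mm to either side, which no reading shows: feel for slots and seat. Pushing in the catch and sliding down take 5 to 15 N each.
- slots (a point): Nominal centre of the top pair of slots, on the face, 23 mm above the seat. Slots are 10 mm wide, 46 mm high, centred 22 mm to either side; the shorter lower pair is unused. The hooks enter with the shelf 12 to 36 mm above its true seat; then it slides down until the shanks rest on the slots' lower ends.
- catch (a joint): Red spring catch 18 mm wide, 12 high, on the strip's centre line, its lower edge 18 mm above the seat, 6 mm proud of the face. Value in m: 0 fully out, 0.006 flush. Spring 5 N at 0, 7 N flush. The back plate pushes it in as the hooks enter; it springs out 2 mm above the plate's top edge when the shelf is fully down.
- slide_box: Bystander, to be left alone: green slide box 100 x 85 x 34 mm, origin at the centre of its underside.
- dish: Bystander, to be left alone: round flat covered dish, 90 mm diameter, 16 mm high, amber disc on top, origin at the centre of its underside.
- bottle: Bystander, to be left alone: amber bottle, 56 mm diameter, 100 mm high, origin at the centre of its underside.
- eyepiece: Bystander, to be left alone: dark grey microscope eyepiece standing upright, 42 mm diameter, 56 mm high, origin at the centre of its underside.
- mouse: Bystander, to be left alone: white computer mouse 100 x 58 x 28 mm, origin at the centre of its underside.
- specimen_tray: Bystander, to be left alone: white open tray with four compartments, 110 x 80 x 30 mm, origin at the centre of its underside.
- screwdriver: Bystander, to be left alone: screwdriver 160 mm long lying on the bench.
Not all that is in view belongs to the job. There is more than one size of the bracket; the job needs the smaller. What is shaped like the upright but green is not meant.

How it is judged:
On the way:
1. both hooks are through the top slots, the shelf still above its seat and the catch pushed in (x of bracket_back in the frame of upright between -0.019 and -0.01 m and y of bracket_back in the frame of upright between -0.009 and 0.009 m and z of bracket_back in the frame of upright between 0.111 and 0.155 m and value of joint catch above 0.002 m), for 0.1 s.
At the end, for the whole second after the job is handed in: The released shelf hangs at rest by both hooks in the top slots: bracket_back within 10 mm of nominal height, 9 mm sideways, 4 mm of the front face; level within 0.1 rad, square within 0.12 rad; the red catch sprung out to under 2 mm (x of bracket_back in the frame of upright between -0.019 and -0.01 m and y of bracket_back in the frame of upright between -0.009 and 0.009 m and angle between bracket's own z axis and vertical below 0.1 rad and angle between the x axis of bracket and the x axis of upright, either way round below 0.12 rad and z of bracket_back in the frame of upright between 0.099 and 0.119 m and value of joint catch below 0.002 m and linear speed of bracket below 0.02 m/s and angular speed of bracket below 0.2 rad/s); the robot touches nothing.
It fails at once if the shelf is forced against the upright with more than 40 N (contact force between bracket and upright above 40 N).
It fails at once if a bystander is shifted by more than 30 mm (distance of any of slide_box, dish, bottle, eyepiece, mouse, specimen_tray, screwdriver from where it was at the start of the episode above 0.03 m).
It also fails if it takes over 64 s, if anything falls off the work surface, if the arm or the gripper's body presses on something with over 40 N, if the wrist force passes 120 N, or if a joint passes its speed limit or range.

## Working session

There is one attempt and no reset: what is moved stays moved. The work goes in short steps, Python scripts to look and compute and a tool call to move; the robot and the scene stay as the last step left them, time stands still between calls to the robot, and variables do not carry over. Pictures are saved under pics/ and viewed, about 8 in all and at most 12, crops included, and the job is handed in when it is done.

Besides the shell and the picture viewer there is one more tool, called after "Call:" by a JSON object that holds its "name" and its "arguments". jog_arm: Moves the arm, as the interface text tells. Its arguments: {"type":"object","properties":{"increments":{"type":"array"}},"required":["increments"]}

```bash
mkdir -p pics; python3 - <<'E'
from plant import bot,eyes,job
import cv2,json
for n in ("side","top"):
    im=eyes.camera(n); cv2.imwrite(f"pics/{n}0.png",im[:,:,::-1])
    c=eyes.get_calibration(n); print(n,{k:(v.round(3).tolist() if hasattr(v,'round') and not isinstance(v,float) else v) for k,v in c.items()})
    for q in ("bracket","upright"):
        for d in eyes.cut_out(n,q): 
            b=d["bbox"];print(q,round(d["score"],2),[round(b[i]*(640,480)[i%2]) for i in range(4)],d["pixels"].sum())
    for q in ("fin_top","bracket_back","bracket","upright","seat","slots"):
        print(q,[(round(d["score"],2),round(d["point"][0]*640,1),round(d["point"][1]*480,1)) for d in eyes.mark_of(n,q)])
s=bot.observe();print(s)
E
```

```text
side {'fx': 492.42592093815546, 'fy': 492.42592093815546, 'cx': 324.1588700043955, 'cy': 244.98931179814826, 'R': [[0.798, -0.603, 0.022], [-0.285, -0.409, -0.867], [0.532, 0.685, -0.498]], 't': [-0.426, 0.219, 1.089]}
bracket 0.93 [266, 310, 350, 391] 3749
bracket 0.72 [350, 292, 402, 342] 1458
upright 0.96 [339, 202, 398, 267] 2018
upright 0.95 [290, 187, 347, 247] 1883
fin_top [(0.65, 313.0, 320.8), (0.6, 379.6, 295.2)]
bracket_back [(0.9, 324.6, 325.2), (0.88, 385.9, 300.0)]
bracket [(0.77, 380.3, 319.9), (0.72, 309.6, 358.8)]
upright [(0.87, 360.0, 254.9), (0.62, 313.0, 238.2)]
seat [(0.9, 311.5, 206.6), (0.59, 362.6, 224.6), (0.56, 385.2, 301.7), (0.46, 361.6, 257.4)]
slots [(0.91, 306.3, 198.5), (0.66, 361.2, 220.5)]
top {'fx': 467.11716091180233, 'fy': 467.11716091180233, 'cx': 320.2930311090862, 'cy': 250.21291808011284, 'R': [[0.028, -1.0, 0.0], [-0.999, -0.028, -0.047], [0.047, 0.001, -0.999]], 't': [-0.045, 0.508, 1.224]}
bracket 0.94 [386, 238, 429, 282] 1303
bracket 0.58 [377, 301, 441, 372] 2674
upright 0.82 [219, 176, 273, 231] 2245
upright 0.6 [295, 160, 338, 210] 22
[... 353 characters left out ...]
, 210.1), (0.21, 405.7, 259.6)]
{'clock': 0.9, 'qpos': array([ 9.79680187e-01,  1.80752455e-01,  1.60698812e+00,  7.33591574e-06,
        1.35380174e+00, -2.06294762e-01]), 'joint_vel': array([ 0.00154574,  0.00113174, -0.00026683,  0.00048245,  0.00131093,
       -0.0006136 ]), 'joint_efforts': array([ 7.55442761e-05, -4.44831491e+01, -3.51684451e+01, -2.13265916e-04,
        3.20543650e-04,  2.25386344e-06]), 'tcp_pos': array([0.21584315, 0.53297536, 0.25332097]), 'orientation': array([-0.3951507 ,  0.58637066,  0.39516882,  0.58640172]), 'force': array([ 0.42981598,  0.06973095, -0.30818515]), 'ft_torque': array([-0.02294978, -0.03285336, -0.02876601]), 'gripper_width': 1.001991147913729}
```

View pics/side0.png

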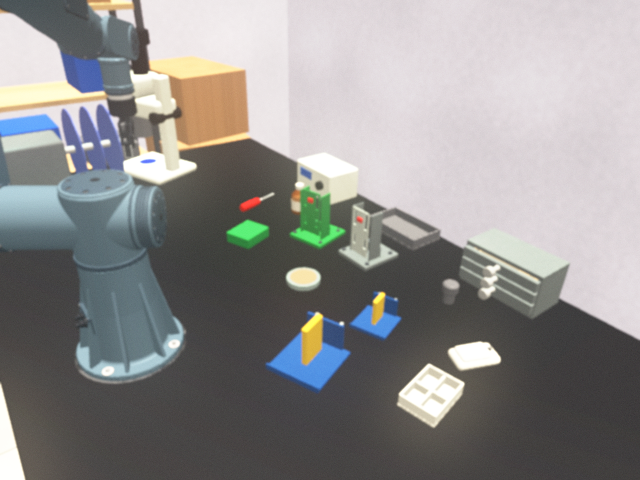

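View pics/top0.png

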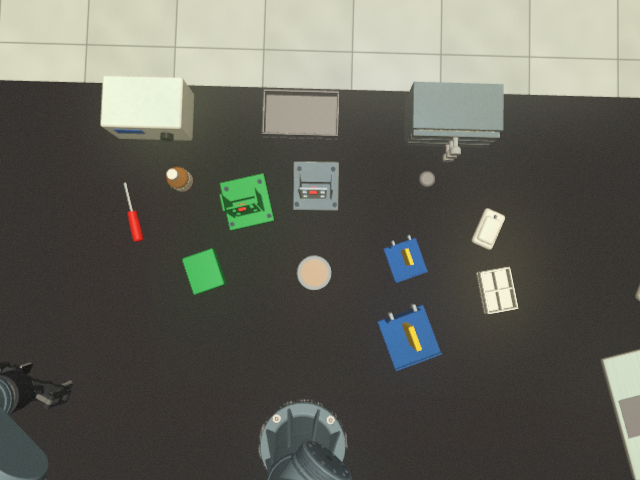

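Candidates, by top-view pixel:
- **Shelves:** small blue shelf at (405,259), large blue shelf at (410,338). I choose the small one.
- **Uprights:** grey at (316,187), green at (246,202). I choose the grey one.

Next I fit poses to the masks and check both choices in a crop.

```bash
cat > h.py <<'E'
from plant import bot,eyes,job
import numpy as np,cv2
from scipy.optimize import minimize,least_squares
CAL={n:eyes.get_calibration(n) for n in("side","top")}
def proj(n,P):
    c=CAL[n];X=np.atleast_2d(P)@np.array(c["R"]).T+np.array(c["t"])
    return np.c_[c["fx"]*X[:,0]/X[:,2]+c["cx"],c["fy"]*X[:,1]/X[:,2]+c["cy"]]
def tri(pts):  # {cam:(u,v)}
    f=lambda X:np.concatenate([proj(n,X)[0]-p for n,p in pts.items()])
    r=least_squares(f,[.5,0,.1]);return r.x,np.abs(r.fun).max()
def box(a,b,c,d,e,f):return np.array([[x,y,z] for x in(a,b) for y in(c,d) for z in(e,f)])/1000
BR=[box(-55,40,-45,45,0,4),box(36,40,-32,32,0,50),box(-22,22,-5,5,4,70),box(-55,-51,-45,45,0,10)]+[b for y in(-22,22) for b in(box(40,51.5,y-2.5,y+2.5,34,44),box(45,51.5,y-2.5,y+2.5,22,44))]
UP=[box(-45,85,-60,60,0,14),box(-15,-11,-32,32,14,160)]
def place(b,p):
    x,y,z,a=p;R=np.array([[np.cos(a),-np.sin(a),0],[np.sin(a),np.cos(a),0],[0,0,1]]);return b@R.T+[x,y,z]
def sil(n,boxes,p,S=8):
    m=np.zeros((480*S//4*1,640*S//4*1),np.uint8);s=S/4
    for b in boxes:
        h=cv2.convexHull(((proj(n,place(b,p))+.5)*s*16).astype(np.float32)).astype(np.int32)
        cv2.fillConvexPoly(m,h,1,shift=4)
    return cv2.resize(m.astype(np.float32),(640,480),interpolation=cv2.INTER_AREA)
def fit(masks,boxes,p0,z=0):
    def cost(q):
        r=0
        for n,M in masks.items():
            s=sil(n,boxes,(q[0],q[1],z,q[2]));r+=1-np.minimum(s,M).sum()/np.maximum(s,M).sum()
        return r
    p0=np.array(p0)
    r=minimize(cost,p0,method="Nelder-Mead",options=dict(initial_simplex=[p0]+[p0+d for d in np.diag([.01,.01,.1])],xatol=1e-4,fatol=1e-4))
    return r.x,r.fun
def best(n,q,u,v):
    L=eyes.cut_out(n,q);c=[]
    for d in L:
        b=d["bbox"];c.append(np.hypot((b[0]+b[2])*320-u,(b[1]+b[3])*240-v))
    return L[int(np.argmin(c))]["pixels"].astype(np.float32)
E
python3 - <<'E'
from h import *
for nm,s,t in (("fin",(379.6,295.2),(406.2,253.4)),("back",(385.9,300),(400.9,238.6)),("upright",(360,254.9),(312.7,190.1)),("seat",(362.6,224.6),(313.5,192.8)),("slots",(361.2,220.5),(315.9,190))):
    print(nm,*tri(dict(side=s,top=t)))
im={n:eyes.camera(n) for n in("side","top")}
B={"side":best("side","bracket",376,317),"top":best("top","bracket",407,260)}
U={"side":best("side","upright",368,235),"top":best("top","upright",316,185)}
pb,f=fit(B,BR,(.48,-.2,.25));print("bracket",pb,f)
for n in B: print(n,fit({n:B[n]},BR,pb))
pu,f=fit(U,UP,(.65,.0,0));print("upright",pu,f)
print("top",fit({"top":U["top"]},UP,pu))
out=[]
for n,(u,v) in (("top",(362,220)),("side",(372,265))):
    a=im[n][:,:,::-1].copy()
    k=5;c=cv2.resize(a[v-60:v+100 if n=="x" else v+60,u-75:u+75],None,fx=k,fy=k,interpolation=cv2.INTER_CUBIC)
    for bs,p,col in((BR[:3],pb,(0,255,255)),(UP,pu,(255,0,255))):
        for b in bs:
            h=cv2.convexHull(((proj(n,place(b,(p[0],p[1],0,p[2])))-[u-75,v-60]+.5)*k).astype(np.float32)).astype(int)
            cv2.polylines(c,[h],True,col,1)
    cv2.imwrite(f"pics/{n}1.png",c[:600])
print(proj("top",place(np.array([[0,0,.07]]),(*pb[:2],0,pb[2]))))
E
```

```text
fin [ 0.50523645 -0.248922    0.06845201] 0.42545968590724215
back [ 0.54263051 -0.23888149  0.03302835] 0.6851155269287119
upright [ 0.66735081 -0.0040303   0.00228077] 1.4545357146324136
seat [ 0.64771104 -0.01334531  0.11116519] 1.953126145030808
slots [ 0.64812625 -0.01595333  0.12548606] 0.48433485333691806
bracket [ 0.49718525 -0.25471902  0.42424508] 1.073854923248291
side (array([ 0.49718525, -0.25471902,  0.42424508]), np.float64(1.0))
top (array([ 0.4979863 , -0.25500218,  0.37974871]), np.float64(0.060157597064971924))
upright [ 0.66133692 -0.01373453  0.0272305 ] 0.2737107276916504
top (array([ 0.66155132, -0.01383152,  0.02616973]), np.float64(0.032086730003356934))
[[408.85266169 256.28411664]]
```

View pics/top1.png

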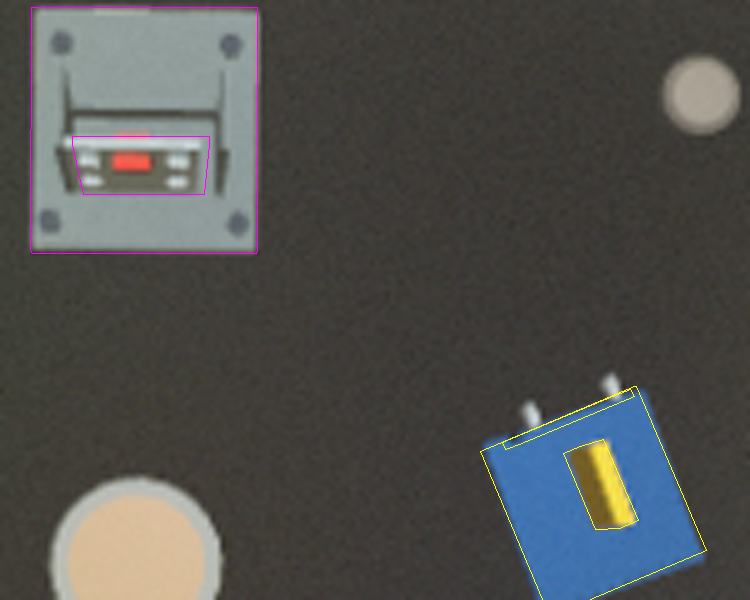

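View pics/side1.png

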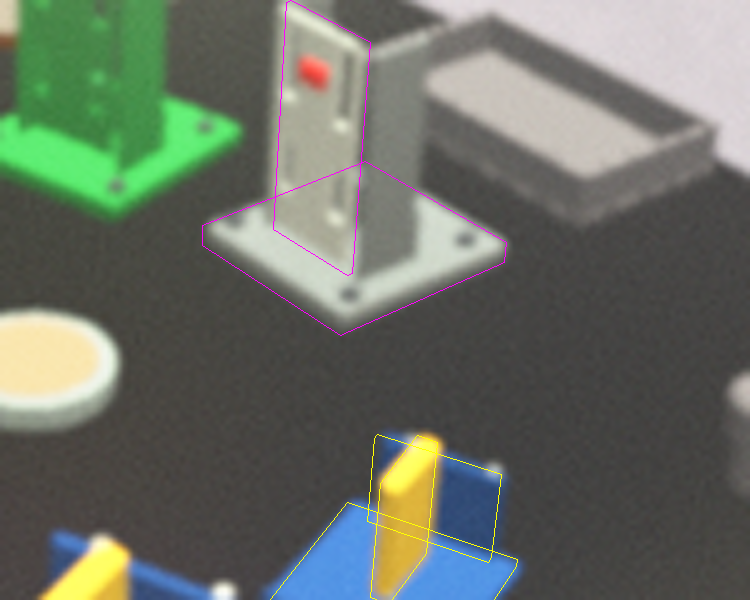

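The crops confirm both choices: the small shelf at top (407,260) and the grey upright with the red catch at top (313,192). The network missed the small shelf in that side picture, so I'll refit with colour masks in both views.

```bash
cat >> h.py <<'E'
def cmask(im,near,yaw=True):
    h=cv2.cvtColor(im,cv2.COLOR_RGB2HSV);H,S,V=[h[...,i].astype(int) for i in range(3)]
    m=((S>90)&(V>50)&(((H>95)&(H<130))|((H>15)&(H<35)))).astype(np.uint8)
    m=cv2.morphologyEx(m,cv2.MORPH_CLOSE,np.ones((3,3)))
    k,L,st,ce=cv2.connectedComponentsWithStats(m)
    c=[np.hypot(*(ce[i]-near)) if st[i,4]>300 else 1e9 for i in range(1,k)]
    i=1+int(np.argmin(c));print("mask",st[i]);return (L==i).astype(np.float32)
def axes(s=None):
    from scipy.spatial.transform import Rotation as Ro
    return Ro.from_quat((s or bot.observe())["orientation"]).as_matrix()
E
python3 - <<'E'
from h import *
M={"side":cmask(eyes.camera("side"),(376,315)),"top":cmask(eyes.camera("top"),(407,260))}
p,f=fit(M,BR[:4],(.5,-.25,.36));print(p,f)
for n in M:print(n,*fit({n:M[n]},BR[:4],p))
A=axes();print(A.round(3))
s=bot.observe();a=p[2]
tgt=np.array([p[0],p[1],.056]);d=tgt-s["tcp_pos"];print("shift cm",(A.T@d*100).round(2))
by=np.array([-np.sin(a),np.cos(a),0])
for s_ in(1,-1):
    v=A.T@(by*s_);print("turn",np.degrees(np.arctan2(-v[1],v[2])))
E
```

```text
mask [ 349  291   53   50 1510]
mask [ 383  238   45   45 1275]
[ 0.49767878 -0.25418834  0.36207414] 0.08144748210906982
side [ 0.4987457  -0.25366328  0.36173365] 0.04908883571624756
top [ 0.49737944 -0.2543659   0.36238951] 0.025111913681030273
[[-0.    -0.927  0.375]
 [-0.     0.375  0.927]
 [-1.     0.    -0.   ]]
shift cm [ 19.73 -55.67 -62.38]
turn -42.79320149304148
turn 137.20679850695853
```

Call:
{"name": "jog_arm", "arguments": {"increments": [[0,-8,-9,-7,1],[0,-16,-18,-14,1],[3,-24,-27,-21,1],[6,-32,-36,-28,1],[9,-40,-45,-35,1],[11,-48,-54,-42.8,1],[11,-55.7,-62.4,-42.8,1],[11,-55.7,-62.4,-42.8,1],[11,-55.7,-62.4,-42.8,1],[11,-55.7,-62.4,-42.8,1],[11,-55.7,-62.4,-42.8,1],[11,-55.7,-62.4,-42.8,1],[11,-55.7,-62.4,-42.8,1],[11,-55.7,-62.4,-42.8,1],[11,-55.7,-62.4,-42.8,1],[11,-55.7,-62.4,-42.8,1]]}}

```text
clock: 3.3
tcp_pos: [0.4974, -0.2537, 0.143]
orientation: [-0.581, 0.402, 0.582, 0.402]
force: [0.1, 0.5, -0.3]
gripper_width: 0.996
```

```bash
python3 - <<'E'
from h import *
s=bot.observe();A=axes();a=.362
print(s["clock"],s["tcp_pos"],A.round(3),A.T@(np.array([.4977,-.2542,.056])-s["tcp_pos"])*100)
by=np.array([-np.sin(a),np.cos(a),0]);v=A.T@by;print(np.degrees(np.arctan2(-v[1],v[2])),s["qpos"])
E
```

```text
3.3 [ 0.49743433 -0.25371239  0.14298226] [[-0.001 -0.935 -0.354]
 [ 0.001 -0.354  0.935]
 [-1.     0.     0.001]] [ 8.69814557 -0.01116285 -0.06604095]
0.004675863010667203 [-6.84356657e-01  2.69580542e-01  1.73979314e+00  3.06507110e-04
  1.13352345e+00 -2.61736431e+00]
```

Call:
{"name": "jog_arm", "arguments": {"increments": [[4,0,-0.05,0,1],[7,0,-0.05,0,1],[8.7,0,-0.05,0,1],[8.7,0,-0.05,0,1],[8.7,0,-0.05,0,-1],[8.7,0,-0.05,0,-1],[8.7,0,-0.05,0,-1],[8.7,0,-0.05,0,-1],[8.7,0,-0.05,0,-1],[8.7,0,-0.05,0,-1],[8.7,0,-0.05,0,-1],[8.7,0,-0.05,0,-1]]}}

```text
clock: 4.8
tcp_pos: [0.4983, -0.2552, 0.0566]
orientation: [0.582, -0.402, -0.582, -0.402]
force: [-0.8, -0.1, 5.1]
gripper_width: 0.105
```

Call:
{"name": "jog_arm", "arguments": {"increments": [[-1,0,0,0,-1],[-3,0,0,0,-1],[-6,0,0,0,-1],[-9.8,0,0,0,-1],[-9.8,-3,4,5,-1],[-9.8,-6,8,10,-1],[-9.8,-9,12,15,-1],[-9.8,-12,16,19.3,-1],[-9.8,-14,18.5,19.3,-1],[-9.8,-15.3,19.7,19.3,-1],[-9.8,-15.3,19.7,19.3,-1],[-9.8,-15.3,19.7,19.3,-1],[-9.8,-15.3,19.7,19.3,-1]]}}

```text
clock: 6.42
tcp_pos: [0.5711, -0.0178, 0.1542]
orientation: [-0.506, 0.494, 0.506, 0.494]
force: [0.3, 0.2, -0.9]
gripper_width: 0.107
```

```bash
python3 - <<'E'
from h import *
s=bot.observe();A=axes();print(s["clock"],s["tcp_pos"],s["force"],A.round(3))
tc=s["tcp_pos"];im={n:eyes.camera(n) for n in("side","top")}
M={}
for n in im:
    u=proj(n,np.array([tc[0],tc[1],.11]))[0];print(n,u);M[n]=cmask(im[n],u)
for z in(.092,.098,.104):
    print(z,*fit({"side":M["side"]},BR[:4],(tc[0],tc[1],.026),z), *fit({"top":M["top"]},BR[:4],(tc[0],tc[1],.026),z))
for n in im:
    u,v=proj(n,np.array([.61,-.014,.1]))[0].astype(int)
    cv2.imwrite(f"pics/{n}2.png",cv2.resize(im[n][v-50:v+50,u-60:u+60,::-1],None,fx=6,fy=6,interpolation=cv2.INTER_CUBIC)[:600]);print(n,u-60,v-50)
    for q in("catch","slots","seat","fin_top","bracket_back"):
        print(q,[(round(d["score"],2),round(d["point"][0]*640,1),round(d["point"][1]*480,1)) for d in eyes.mark_of(n,q)])
E
```

```text
6.425 [ 0.57106695 -0.01777277  0.15421847] [ 0.25202901  0.22328662 -0.9216057 ] [[-0.    -1.    -0.024]
 [-0.    -0.024  1.   ]
 [-1.     0.    -0.   ]]
side [340.11508704 233.24098505]
mask [315 213  46  37 868]
top [315.52949887 222.77214983]
mask [297 224  36  23 568]
0.092 [ 0.5777178  -0.00451544  0.04144942] 0.17543858289718628 [ 0.56340588 -0.01415188  0.02846759] 0.6148499846458435
0.098 [ 0.57042423 -0.01241406  0.02059614] 0.18708765506744385 [ 0.55995584 -0.01592092  0.03340741] 0.6242765188217163
0.104 [ 0.5625566  -0.02120618  0.0615841 ] 0.1948777437210083 [ 0.55566571 -0.01617812  0.02960082] 0.6245248317718506
side 290 182Traceback (most recent call last):
  File "<stdin>", line 13, in <module>
ValueError: it knows: bottle, bracket, bracket_back, dish, eyepiece, fin_top, mouse, screwdriver, seat, slide_box, slots, specimen_tray, upright
```

View pics/side2.png

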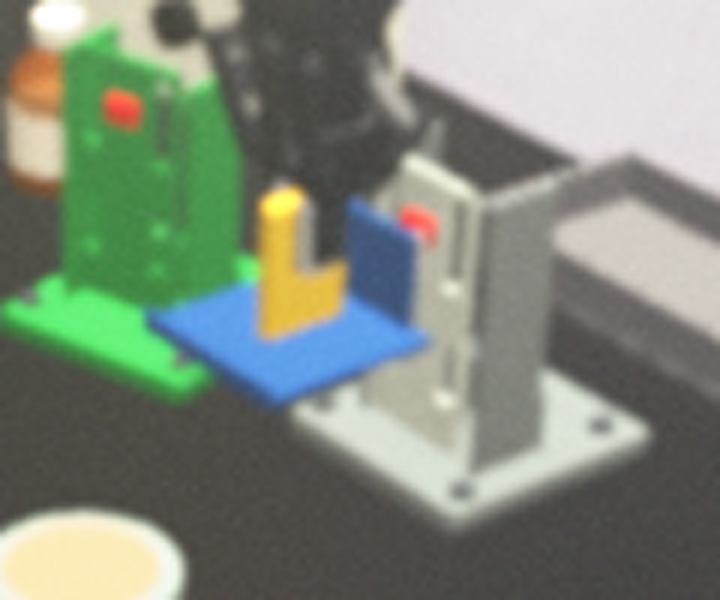

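The side crop shows the shelf level in the jaws, facing the strip, with the red catch at about px (360,219). I'll locate the catch in the initial pictures to get the strip offset.

```bash
python3 - <<'E'
from h import *
def red(n,u,v,r=10):
    a=cv2.imread(f"pics/{n}0.png").astype(float)[v-r:v+r,u-r:u+r]
    w=np.clip(a[...,2]-np.maximum(a[...,0],a[...,1])-40,0,None);y,x=np.mgrid[v-r:v+r,u-r:u+r]
    k=(w>30);print(n,x[k].min(),x[k].max(),y[k].min(),y[k].max());return np.array([(w*x).sum(),(w*y).sum()])/w.sum()
P={"side":red("side",360,218),"top":red("top",313,192)};print(P)
X,e=tri(P);print(X,e)
a=.026;d=X[:2]-[.6615,-.0138];print("in upright",d@[np.cos(a),np.sin(a)],d@[-np.sin(a),np.cos(a)],X[2])
# expected red centroid for offsets dz: box proud
for dz in(-8,-4,0,4,8):
  for dy in(-5,0,5):
    b=box(-21,-15,-9+dy,9+dy,127+dz,139+dz);q=(.6615,-.0138,0,a);
    o=[]
    for n in("side","top"):
        s=sil(n,[b],q,16);y,x=np.mgrid[:480,:640];o+=[(s*x).sum()/s.sum(),(s*y).sum()/s.sum()]
    print(dz,dy,np.round(o,1))
s=bot.observe();print(s["clock"])
E
```

```text
side 357 362 216 222
top 310 316 191 193
{'side': array([359.30883602, 218.92395922]), 'top': array([312.80078466, 191.77244987])}
[ 0.64414171 -0.00952156  0.12867182] 0.1702815660454462
in upright -0.01724119770759882 0.004728262420096607 0.1286718164053797
-8 -5 [361.3 221.6 317.1 192.4]
-8 0 [360.2 220.9 314.9 192.4]
-8 5 [359.  220.3 312.9 192.3]
-4 -5 [361.4 220.3 317.1 192. ]
-4 0 [360.2 219.7 314.9 192. ]
-4 5 [359.  219.  312.9 192. ]
0 -5 [361.5 219.  317.1 191.7]
0 0 [360.3 218.3 314.9 191.7]
0 5 [359.1 217.7 312.9 191.7]
4 -5 [361.6 217.7 317.  191.5]
4 0 [360.4 217.1 314.9 191.5]
4 5 [359.2 216.4 312.9 191.5]
8 -5 [361.7 216.4 317.  191.3]
8 0 [360.5 215.8 314.9 191.3]
8 5 [359.2 215.1 312.8 191.3]
6.525
```

Both views agree that the strip sits about 5 mm to +y and about 3 mm low. I align to that and approach.

Call:
{"name": "jog_arm", "arguments": {"increments": [[0.1,-0.4,0.3,-0.1,-1],[0.2,-1,0.58,-0.1,-1],[0.2,-1.6,0.58,-0.1,-1],[0.2,-2.0,0.58,-0.1,-1],[0.2,-2.0,0.58,-0.1,-1],[0.2,-2.0,0.58,-0.1,-1]]}}

```text
clock: 7.28
tcp_pos: [0.591, -0.0102, 0.1522]
orientation: [-0.507, 0.493, 0.507, 0.493]
force: [-0.1, -0.1, -1.5]
gripper_width: 0.107
```

Call:
{"name": "jog_arm", "arguments": {"increments": [[0,-0.2,0,0,-1],[0,-0.4,0,0,-1],[0,-0.5,0,0,-1],[0,-0.6,0,0,-1],[0,-0.6,0,0,-1]]}}

```text
clock: 7.9
tcp_pos: [0.5972, -0.0101, 0.1523]
orientation: [-0.507, 0.493, 0.507, 0.493]
force: [-0.7, 0.1, -1.3]
gripper_width: 0.112
```

Call:
{"name": "jog_arm", "arguments": {"increments": [[0,-0.1,0,0,-1],[0,-0.2,0,0,-1],[0,-0.3,0,0,-1],[0,-0.3,0,0,-1]]}}

```text
clock: 8.4
tcp_pos: [0.6002, -0.01, 0.1523]
orientation: [0.507, -0.493, -0.507, -0.493]
force: [0.2, -0.3, -1.8]
gripper_width: 0.105
```

Call:
{"name": "jog_arm", "arguments": {"increments": [[0,-0.1,0,0,-1],[0,-0.2,0,0,-1],[0,-0.2,0,0,-1]]}}

```text
clock: 8.78
tcp_pos: [0.6018, -0.0099, 0.1522]
orientation: [-0.506, 0.493, 0.507, 0.493]
force: [-2.8, 0.2, 0.1]
gripper_width: 0.109
```

Call:
{"name": "jog_arm", "arguments": {"increments": [[0,-0.1,0,0,-1],[0,-0.2,0,0,-1],[0,-0.2,0,0,-1]]}}

```text
clock: 9.15
tcp_pos: [0.6036, -0.0098, 0.1521]
orientation: [-0.506, 0.494, 0.507, 0.493]
force: [-5.4, -0.6, 1.0]
gripper_width: 0.106
```

Call:
{"name": "jog_arm", "arguments": {"increments": [[0,-0.1,0,0,-1],[0,-0.2,0,0,-1],[0,-0.2,0,0,-1]]}}

```text
clock: 9.52
tcp_pos: [0.6055, -0.0098, 0.1521]
orientation: [-0.506, 0.494, 0.507, 0.493]
force: [-6.3, 0.3, 2.3]
gripper_width: 0.109
```

Call:
{"name": "jog_arm", "arguments": {"increments": [[0,-0.1,0,0,-1],[0,-0.1,0,0,-1]]}}

```text
clock: 9.78
tcp_pos: [0.6063, -0.0098, 0.152]
orientation: [-0.506, 0.494, 0.507, 0.493]
force: [-5.5, -0.0, 2.5]
gripper_width: 0.112
```

Call:
{"name": "jog_arm", "arguments": {"increments": [[0,-0.1,0,0,-1],[0,-0.1,0,0,-1]]}}

```text
clock: 10.02
tcp_pos: [0.6072, -0.0097, 0.1519]
orientation: [-0.506, 0.494, 0.507, 0.493]
force: [-7.0, -0.6, 2.5]
gripper_width: 0.11
```

```bash
python3 - <<'E'
from h import *
s=bot.observe();print(s["clock"],s["tcp_pos"],s["force"],s["ft_torque"])
im=eyes.camera("side");u,v=proj("side",np.array([.63,-.014,.1]))[0].astype(int)
cv2.imwrite("pics/side3.png",cv2.resize(im[v-45:v+40,u-50:u+50,::-1],None,fx=7,fy=7,interpolation=cv2.INTER_CUBIC));print(u-50,v-45)
E
```

```text
10.025 [ 0.60719308 -0.00973276  0.15193366] [-7.03752373 -0.56692357  2.45929723] [-0.07392607  1.05241641 -0.02763674]
305 185
```

View pics/side3.png

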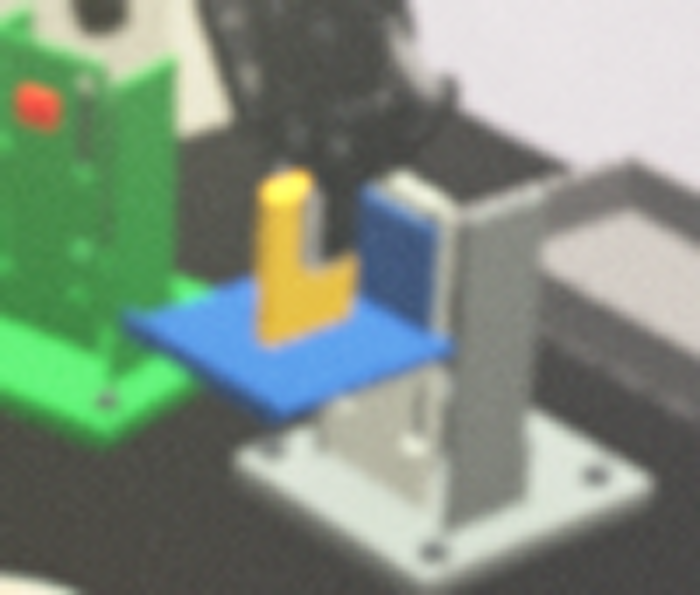

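The shelf's back plate is practically against the strip, still level and with the catch covered. I continue in small steps until the contact is firm.

Call:
{"name": "jog_arm", "arguments": {"increments": [[0,-0.1,0,0,-1],[0,-0.1,0,0,-1]]}}

```text
clock: 10.32
tcp_pos: [0.608, -0.0096, 0.1518]
orientation: [-0.506, 0.494, 0.508, 0.492]
force: [-7.2, -0.1, 1.2]
gripper_width: 0.109
```

Call:
{"name": "jog_arm", "arguments": {"increments": [[0,-0.05,0,0,-1],[0,-0.05,0,0,-1]]}}

```text
clock: 10.58
tcp_pos: [0.6081, -0.0096, 0.1518]
orientation: [-0.506, 0.494, 0.508, 0.492]
force: [-9.1, -1.2, 3.6]
gripper_width: 0.108
```

Call:
{"name": "jog_arm", "arguments": {"increments": [[0.15,0,0,0,-1],[0.3,0,0,0,-1],[0.45,0,0,0,-1],[0.6,0,0,0,-1],[0.6,0,0,0,-1]]}}

```text
clock: 11.2
tcp_pos: [0.6081, -0.0096, 0.146]
orientation: [-0.506, 0.494, 0.508, 0.492]
force: [-10.8, -0.1, 4.4]
gripper_width: 0.106
```

Call:
{"name": "jog_arm", "arguments": {"increments": [[0.15,0,0,0,-1],[0.3,0,0,0,-1],[0.45,0,0,0,-1],[0.6,0,0,0,-1],[0.6,0,0,0,-1]]}}

```text
clock: 11.82
tcp_pos: [0.6081, -0.0096, 0.14]
orientation: [-0.506, 0.494, 0.508, 0.492]
force: [-10.3, 0.6, 5.2]
gripper_width: 0.109
```

Call:
{"name": "jog_arm", "arguments": {"increments": [[0.15,0,0,0,-1],[0.3,0,0,0,-1],[0.45,0,0,0,-1],[0.45,0,0,0,-1]]}}

```text
clock: 12.32
tcp_pos: [0.608, -0.0096, 0.1355]
orientation: [-0.506, 0.494, 0.508, 0.492]
force: [-9.6, -0.5, 3.4]
gripper_width: 0.11
```

Call:
{"name": "jog_arm", "arguments": {"increments": [[0.1,0,0,0,-1],[0.2,0,0,0,-1],[0.2,0,0,0,-1]]}}

```text
clock: 12.7
tcp_pos: [0.608, -0.0096, 0.1336]
orientation: [-0.506, 0.494, 0.508, 0.492]
force: [-10.6, -0.2, 4.8]
gripper_width: 0.11
```

Call:
{"name": "jog_arm", "arguments": {"increments": [[0.1,0,0,0,-1],[0.2,0,0,0,-1],[0.2,0,0,0,-1]]}}

```text
clock: 13.08
tcp_pos: [0.608, -0.0095, 0.1316]
orientation: [-0.506, 0.494, 0.508, 0.492]
force: [-10.5, -0.4, 5.3]
gripper_width: 0.108
```

Call:
{"name": "jog_arm", "arguments": {"increments": [[0.1,0,0,0,-1],[0.15,0,0,0,-1],[0.15,0,0,0,-1]]}}

```text
clock: 13.45
tcp_pos: [0.608, -0.0096, 0.1302]
orientation: [-0.506, 0.494, 0.508, 0.492]
force: [-10.2, -0.0, 5.3]
gripper_width: 0.108
```

Call:
{"name": "jog_arm", "arguments": {"increments": [[0.1,0,0,0,-1],[0.15,0,0,0,-1],[0.15,0,0,0,-1]]}}

```text
clock: 13.82
tcp_pos: [0.608, -0.0096, 0.1288]
orientation: [-0.506, 0.494, 0.508, 0.492]
force: [-11.9, -0.4, 6.9]
gripper_width: 0.111
```

Call:
{"name": "jog_arm", "arguments": {"increments": [[0.1,0,0,0,-1],[0.1,0,0,0,-1]]}}

```text
clock: 14.08
tcp_pos: [0.608, -0.0096, 0.1278]
orientation: [-0.506, 0.494, 0.508, 0.492]
force: [-11.2, 0.2, 6.7]
gripper_width: 0.108
```

Call:
{"name": "jog_arm", "arguments": {"increments": [[0.1,0,0,0,-1],[0.1,0,0,0,-1]]}}

```text
clock: 14.32
tcp_pos: [0.608, -0.0095, 0.1268]
orientation: [-0.506, 0.494, 0.508, 0.492]
force: [-11.3, -0.5, 7.2]
gripper_width: 0.103
```

Call:
{"name": "jog_arm", "arguments": {"increments": [[0.1,0,0,0,-1],[0.1,0,0,0,-1]]}}

```text
clock: 14.58
tcp_pos: [0.608, -0.0096, 0.1259]
orientation: [-0.506, 0.494, 0.508, 0.492]
force: [-10.6, -0.1, 7.2]
gripper_width: 0.108
```

```bash
python3 - <<'E'
from h import *
s=bot.observe();print(s["clock"],s["tcp_pos"],s["force"],s["ft_torque"])
im=eyes.camera("side");u,v=proj("side",np.array([.63,-.014,.1]))[0].astype(int)
cv2.imwrite("pics/side4.png",cv2.resize(im[v-45:v+40,u-50:u+50,::-1],None,fx=7,fy=7,interpolation=cv2.INTER_CUBIC));print(u-50,v-45)
E
```

```text
14.575 [ 0.60801756 -0.00956496  0.12585776] [-10.59480557  -0.12027831   7.16431784] [-0.03534515  1.70194397 -0.09092883]
305 185
```

View pics/side4.png

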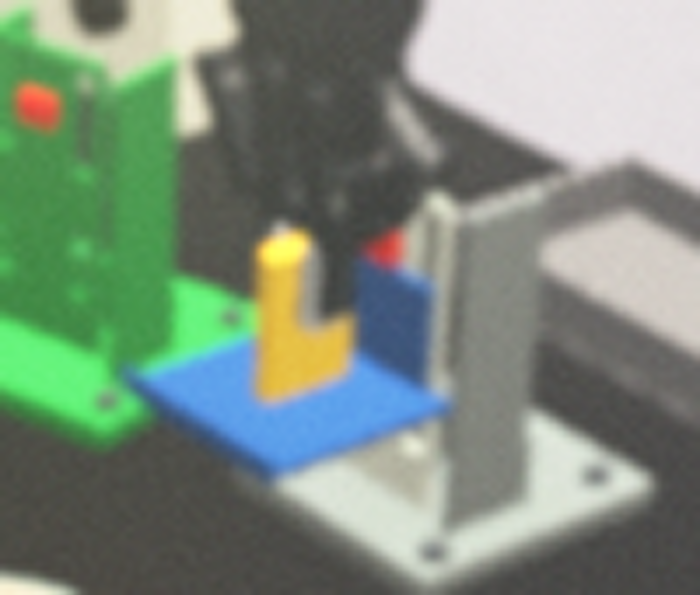

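The red catch now shows just above the plate's top edge, at about px (360,220). The vertical force has not yet risen to a stop, so I keep pressing in 1 mm steps.

Call:
{"name": "jog_arm", "arguments": {"increments": [[0.1,0,0,0,-1],[0.1,0,0,0,-1]]}}

```text
clock: 14.88
tcp_pos: [0.608, -0.0096, 0.1251]
orientation: [-0.506, 0.494, 0.508, 0.492]
force: [-12.7, -0.5, 7.3]
gripper_width: 0.109
```

Call:
{"name": "jog_arm", "arguments": {"increments": [[0.1,0,0,0,-1],[0.1,0,0,0,-1]]}}

```text
clock: 15.12
tcp_pos: [0.608, -0.0096, 0.1249]
orientation: [-0.506, 0.494, 0.508, 0.492]
force: [-15.2, 0.6, 15.3]
gripper_width: 0.111
```

Call:
{"name": "jog_arm", "arguments": {"increments": [[0.05,0,0,0,-1],[0.05,0,0,0,-1]]}}

```text
clock: 15.38
tcp_pos: [0.6081, -0.0096, 0.1249]
orientation: [-0.506, 0.494, 0.508, 0.492]
force: [-17.2, -0.3, 18.2]
gripper_width: 0.106
```

```bash
python3 - <<'E'
from h import *
s=bot.observe();print(s["clock"],s["tcp_pos"],s["force"],s["ft_torque"])
o=[]
for n in("side","top"):
    im=eyes.camera(n);u,v=proj(n,np.array([.64,-.014,.11]))[0].astype(int)
    o.append(cv2.resize(im[v-35:v+35,u-35:u+35,::-1],(400,400),interpolation=cv2.INTER_CUBIC))
cv2.imwrite("pics/both5.png",np.hstack(o))
E
```

```text
15.375 [ 0.60805058 -0.00960047  0.1249165 ] [-17.1536713   -0.28963215  18.16195254] [ 0.09006623  2.38844417 -0.07240134]
```

View pics/both5.png

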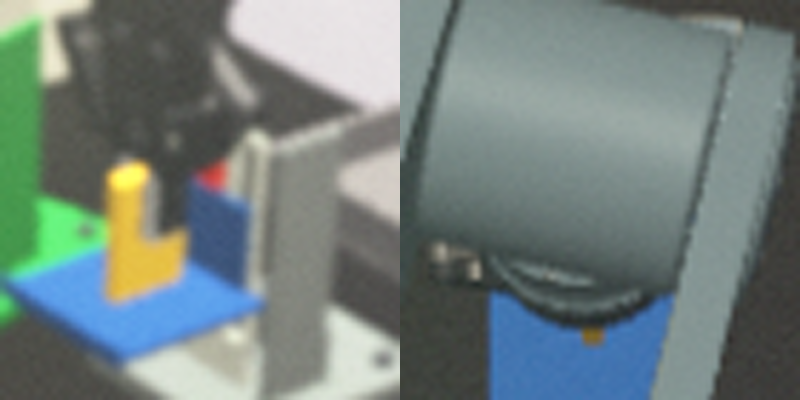

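The downward travel has stopped at 18 N, and the shelf looks level with the catch above the plate. I relax the push, release and retreat upward.

Call:
{"name": "jog_arm", "arguments": {"increments": [[-0.05,0.05,0,0,-1],[-0.08,0.08,0,0,-1],[-0.08,0.08,0,0,-1]]}}

```text
clock: 15.85
tcp_pos: [0.6079, -0.0096, 0.1249]
orientation: [-0.506, 0.494, 0.507, 0.493]
force: [-10.3, 0.9, 9.6]
gripper_width: 0.111
```

Call:
{"name": "jog_arm", "arguments": {"increments": [[0,0,0,0,-0.6],[0,0,0,0,-0.5],[0,0,0,0,-0.3],[0,0,0,0,-0.3],[0,0,0,0,-0.3]]}}

```text
clock: 16.48
tcp_pos: [0.6089, -0.0097, 0.124]
orientation: [0.507, -0.493, -0.507, -0.493]
force: [0.6, -0.5, 0.7]
gripper_width: 0.35
```

Call:
{"name": "jog_arm", "arguments": {"increments": [[-2,0,0,0,-0.3],[-5,0,0,0,-0.3],[-10,2,0,0,-0.3],[-14,6,4,0,-0.3],[-14,12,10,0,-0.3],[-14,16,16,0,-0.3],[-14,20,20,0,-0.3],[-14,20,20,0,-0.3]]}}

```text
clock: 17.48
tcp_pos: [0.4016, 0.1866, 0.2658]
orientation: [0.508, -0.492, -0.507, -0.493]
force: [0.5, 0.1, -0.4]
gripper_width: 0.351
```

```bash
python3 - <<'E'
from h import *
s=bot.observe();print(s["clock"],s["tcp_pos"],s["force"])
o=[];M={}
for n in("side","top"):
    im=eyes.camera(n);u,v=proj(n,np.array([.63,-.014,.1]))[0].astype(int)
    o.append(cv2.resize(im[v-35:v+35,u-35:u+35,::-1],(400,400),interpolation=cv2.INTER_CUBIC))
    M[n]=cmask(im,proj(n,np.array([.608,-.0096,.09]))[0])
cv2.imwrite("pics/both6.png",np.hstack(o))
for z in(.064,.068,.072):
    p,f=fit(M,BR[:4],(.608,-.0096,.026),z);print(z,p,f)
E
```

```text
17.475 [0.40164295 0.18660859 0.26576369] [ 0.46755903  0.07551202 -0.36310414]
mask [323 217  46  38 932]
mask [ 294  193   37   40 1416]
0.064 [ 0.60723809 -0.00521145  0.03739559] 0.19787919521331787
0.068 [ 0.60490717 -0.0065056  -0.00295639] 0.16343343257904053
0.072 [ 0.60330801 -0.00793234  0.00383539] 0.18148791790008545
```

View pics/both6.png

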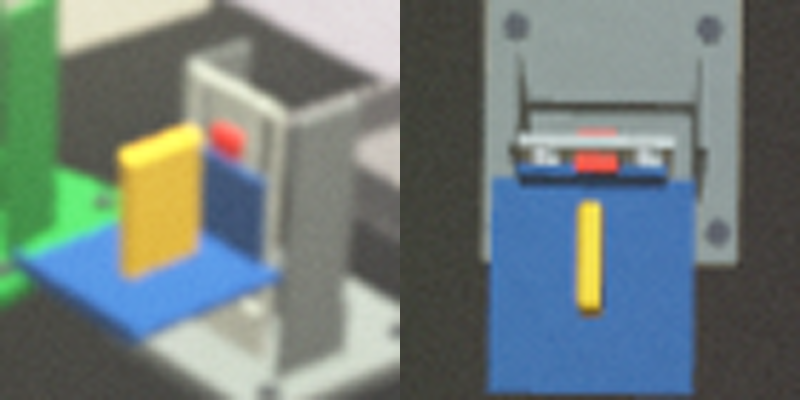

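The shelf hangs level with the red catch over its top edge. I'll compare the catch's position with its initial "fully out" pixels.

```bash
python3 - <<'E'
from h import *
def red(im,u,v,r=10):
    a=im.astype(float)[v-r:v+r,u-r:u+r]
    w=np.clip(a[...,0]-np.maximum(a[...,1],a[...,2])-40,0,None);y,x=np.mgrid[v-r:v+r,u-r:u+r]
    return (w*x).sum()/w.sum(),(w*y).sum()/w.sum(),(w>30).sum(),w.sum()
for n,u,v in(("side",360,218),("top",313,192)):
    print(n,"init",np.round(red(cv2.imread(f"pics/{n}0.png")[:,:,::-1],u,v),2))
    im=eyes.camera(n);print("now",np.round(red(im,u,v),2))
    y,x=np.mgrid[:480,:640]
    for lab,b in(("out",box(-21,-15,-4,14,121,133)),("flush",box(-15.1,-15,-4,14,121,133))):
        s=sil(n,[b],(.6615,-.0138,0,.026),16);print(lab,(s*x).sum()/s.sum(),(s*y).sum()/s.sum(),s.sum())
    for q in("bracket_back","fin_top","seat"):
        print(q,[(round(d["score"],2),round(d["point"][0]*640,1),round(d["point"][1]*480,1)) for d in eyes.mark_of(n,q)])
print(bot.observe()["clock"])
E
```

```text
side init [ 359.31  218.92   30.   2354.  ]
now [ 359.35  218.81   26.   2231.  ]
out 358.96317829457365 219.63953488372093 32.25
flush 359.7554858934169 219.36050156739813 19.9375
bracket_back [(0.91, 356.2, 227.1), (0.66, 327.1, 326.6)]
fin_top [(0.89, 348.7, 218.0), (0.81, 313.7, 319.4)]
seat [(0.83, 361.6, 226.3), (0.71, 312.6, 207.5), (0.46, 362.1, 258.0)]
top init [ 312.8   191.77   21.   2294.  ]
now [ 312.85  191.78   21.   2205.  ]
out 312.8709677419355 192.28571428571428 27.125
flush 312.8709677419355 191.0 7.75
bracket_back [(0.67, 310.8, 191.6), (0.56, 404.9, 312.6)]
fin_top [(0.95, 417.0, 338.7), (0.76, 309.6, 207.5)]
seat [(0.8, 311.9, 193.1), (0.75, 240.7, 209.7)]
17.975
```

The catch's centroid and area match its initial fully-out state in both views, so I hand in.

```bash
python3 - <<'E'
from h import *
print(tri({"side":(348.7,218),"top":(309.6,207.5)}),tri({"side":(356.2,227.1),"top":(310.8,191.6)}))
job.sign_off();print(bot.observe()["clock"])
E
```

```text
(array([ 0.60593381, -0.00453692,  0.14022848]), np.float64(1.1911293536412586)) (array([ 0.64692755, -0.00192933,  0.09932627]), np.float64(1.3285834419799016))
the job is handed in; nothing more can be done
the job is handed in; nothing more can be done
```

I hung the small blue shelf in the top slots of the grey upright, pressed it down to its stop, let go and handed the job in at about 18 s. No verdict is reported.

**What I did:** I gripped the shelf by its yellow fin and aligned it to the strip, which the pictures showed about 5 mm to +y and a few mm low. Pushing the catch in took 5–7 N, with about 9 N at firm contact. Sliding down took 3–7 N until a clear stop. The wrist reading at the stop peaked at about 25 N (17 N in x, 18 N vertical), under the 40 N limit. I eased the push before opening the gripper, then moved the arm well clear.

**What the last checks showed:**
- **Catch:** its position and visible area match the initial, fully-out pictures in both views.
- **Shelf:** it hangs level and square in the pictures, and the wrist force is near zero after release. I did not view the other objects again at the end, but no contact with any of them was felt.
- **Seat height:** at the stop, the arm's own reading put bracket_back at about 0.102 m, so the strip was about 6–7 mm low.

**What disagreed:**
- **Height:** the networks' marks put bracket_back at 0.099 m, right at the lower limit of 0.099 m, but that reading had an error over 1 pixel. I trust the arm's reading more.
- **Sideways:** the same marks put the shelf 5–8 mm further to +y than the arm did. Taken at face value, they would be outside the 9 mm sideways limit. The arm reading and the catch position both put the shelf about 4–5 mm off nominal, within it.
- **Shape fit:** the final fit of the shelf's outline was poor, because the masks were contaminated, and I did not use it.

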